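# Close up the lamp module: trip the interlock, align the quarter-turn, hold the cover down

### The job

First push the yellow trip plunger on the interlock box all the way in and let it spring back out, so that the lamp is off. Then turn the red quarter-turn fastener on the lamp module until its wing lines up with the orange marks, and press the sprung cover down flush in its frame. Finish while still holding the cover pressed fully down, with the fastener lined up, so that a colleague can fit the corner screws; leave the dimmer box alone and do not disturb the loose things on the bench.

Things in the scene. Friction and masses are not known exactly. Their poses are not given: they have to be found in the camera images.
- module: Lamp module, a white metal case fixed to the bench, 180 (x) x 240 (y) x 70 mm high, with steel feet 5 mm high that reach 17 mm past both y ends. Origin at the centre of its underside, z up. Orange marks on its frame and cover run along its x axis through the middle: the fastener is aligned when its wing lies along them.
- module_top (a point): Centre of the module, level with the top of its frame (70 mm above the bench). The frame, about 25 mm wide, surrounds the aluminium cover, 134 (x) x 184 (y) x 4 mm, centred on this point; the red fastener stands in the middle of the cover.
- cover (a joint): How far the cover is pressed down, m: 0 = up, its top 10 mm proud of the frame (80 mm above the bench); 0.010 = on its stop, flush (70 mm above the bench). It moves straight down without tilting, on springs: about 4 N starts it, about 11 N holds it fully down; let go, it rises. A tongue under it keeps it off its stop unless the fastener lies within 9 degrees of the marks.
- fastener_grip (a point): Centre of the fastener's red wing, on its vertical axis, 94 mm above the bench while the cover is up (84 mm when down). The wing is an upright bar 40 mm long (this point's x axis), 10 mm wide and 20 mm high, a white line along its top. It stands on a dark disc 42 mm across and 4 mm thick on the cover; the wing's top is 24 mm above the cover's top.
- fastener (a joint): Angle of the fastener, rad: 0 = wing along the orange marks (the module's x axis), positive = wing turned counter-clockwise from there seen from above. It starts 43 to 80 degrees counter-clockwise, so it is turned clockwise; it turns from -0.6 to 1.57 with light friction (0.06 N m), stays where it is left and has no stop or click at 0.
- plunger_top (a point): Centre of the top of the yellow trip plunger, a cap 30 mm across and 8 mm thick on a steel stem, in the middle of the grey interlock box (90 x 90 x 55 mm high, fixed to the bench). The cap's top is 85 mm above the bench when out, 71 mm when fully in. The other box of that size, with a black dial, is a dimmer: leave it alone.
- plunger (a joint): How far the plunger is pushed in, m: 0 = out, 0.014 = fully in on its stop. It moves straight down against a spring (about 2.5 N to start, 9 N fully in) and springs back by itself.
- dimmer: Grey lamp dimmer box, 90 x 90 x 55 mm, fixed to the bench, black dial 14 mm high on top: a bystander. Origin at the centre of its underside.
- cup_mid (a point): Blue open cup of screws, 64 mm across, 50 mm high, loose: a bystander. Point at its centre, half-way up.
- bottle_mid (a point): White bottle with a red cap, 50 mm across, 110 mm high, loose: a bystander. Point at its centre, half-way up.
- tape_mid (a point): Amber roll of tape lying flat, 90 mm across, 24 mm high, loose: a bystander. Point at its centre, half-way up.
- mouse_mid (a point): White computer mouse on a cork pad, about 88 x 62 x 34 mm, loose: a bystander. Point near its centre, 15 mm above its underside.
- tray_mid (a point): Black tray with a green circuit board, 160 x 220 x 25 mm, loose: a bystander. Point at its centre, half-way up.
- driver_grip (a point): Orange-handled screwdriver lying on the bench, 170 mm long, loose: a bystander. Point in the middle of its handle.
Not all that is in view belongs to the job. Leave any blue look-alike of the part that bears plunger_top alone.

How it is judged:
By the outcome, as a careful person would: the job done as asked, in the order asked, and still so for the second after the job is handed in, while the arm keeps its last pose, push and grip.
It also fails if it takes over 45 s, if anything falls off the work surface, if the arm or the gripper's body presses on something with over 40 N, if the wrist force passes 120 N, or if a joint passes its speed limit or range.

### The arm

A 7-joint arm with a two-finger parallel gripper is mounted at the origin on the work surface. World frame = base frame: x ahead of the robot, y to its left, z up, the work surface at z = 0. Lengths are in m, angles in rad, forces in N, time in s.
With the tool pointing down it reaches from about 0.4 to 0.85 m from the base axis. Payload 4.5 kg.
Tool frame: the origin (TCP) lies midway between the tips of the shut fingers; the grasp point (between the pads) lies 19 mm behind it (manip.tcp_to_grasp is the distance from the TCP to the grasp point, in m); y points along the fingers, x is the direction in which the jaws open and shut, and the axes are right-handed (so a half turn about y gives the same grasp; the last joint's range is limited). The gripper opens to 88 mm and grips with 3 to 60 N. Pads are 18 mm wide; open, the fingers measure 123 mm over their backs; the gripper's body (75 mm by 187 mm) begins 45 mm behind the grasp point.
Start: joints at [1.353, 0.689, -0.195, 1.565, 0.157, 0.902, -0.215], TCP at [0.156, -0.605, 0.239] pointing down, gripper open.
Joint ranges: [-3.01, 3.01], [-0.46, 2.08], [-1.47, 1.51], [0.13, 2.56], [-1, 4.14], [0.04, 2.09], [-2.66, 2.66]. Speed limits (rad/s): [2.57, 2.57, 3.14, 3.14, 3.14, 3.14, 3.14].

### API

Orientations are given as [roll, pitch, yaw] about the fixed x, y, z axes, in that order (R = Rz(yaw) Ry(pitch) Rx(roll)).
In Python, from plant import manip gives the robot as it stands.
- The arm moves only by the shell command python3 -m pendant 'ROWS' [FORCE]. ROWS is a JSON object of lists of equal length, an entry for each row: "xyz": the shift along the tool's x, y, z in m, a list of three; "turn": the turn about the tool's y in rad; "gripper": the gripper command: -1 is shut, 1 is fully open, values between are in proportion. A call has 1 to 10 rows; each row is the pose to reach, as a shift and turn from the pose measured when the call began, along the tool's axes at that moment; what a row does not reach only later rows make up. A row lasts 1/8 s, in which the tool goes at most 62.5 mm and 10.7 degrees, less where a joint would pass 70% of its speed; a pose out of reach is approached as far as the arm can. A call with a gripper value outside its range is refused whole. The fingers move at their own pace and stop on an object; FORCE is the grip in N (left out, the last holds). Time passes only in rows, so rows that repeat a pose let the fingers close. It gives the time, the measured TCP pose, the force and the opening at its end, in the units of the state.
- manip.get_obs(): the state, without advancing time (a new reading comes with each control period).
- manip.capture(name): name is "side" or "top"; returns the picture (420x560x3 uint8, red, green, blue); there is no depth.
- manip.camera_params(name): a dict with "camera_matrix" (3x3 intrinsics, pixels), "world_from_camera" (4x4, takes a point from camera to world coordinates). Camera axes: x right, y down, z forward; pixel columns grow to the right and rows downward; lengths in m; the calibration is good to about 2 mm. A picture is of the moment at which its call begins. camera_params takes no time and is no camera call.
- manip.close_job(): hands the job in, once; it reports no verdict.
The state is a dict: "time": time; "qpos": joint angles; "joint_velocities": joint speeds; "joint_torque": joint torques, N m; "tool_pos": TCP position; "orientation": TCP orientation; "contact_force": force on the tool from outside, world axes, zero at the start; "wrist_torque": the same for the moment, N m; "grip_width": finger opening in m.
Only numpy, scipy, OpenCV 4.12 (cv2) and the standard library are available. Lean on these libraries where they do the work, as an engineer would, in place of code of your own. Each camera call takes 0.05 s, during which the arm holds its last target. There are 200 camera calls.

## Working session

There is one attempt and no reset: what is moved stays moved. The work goes in short steps, Python scripts to look and compute and a shell command to move; the robot and the scene stay as the last step left them, time stands still between calls to the robot, and variables do not carry over. Pictures are saved under pics/ and viewed, about 8 in all and at most 12, crops included, and the job is handed in when it is done.

```bash
mkdir -p pics; cat > h.py <<'E'
import numpy as np, cv2
from plant import manip
from scipy.spatial.transform import Rotation as R
def shot(c,f=None):
    im=manip.capture(c)
    if f: cv2.imwrite('pics/'+f,im[:,:,::-1])
    return im
def world(c,u,v,z):
    p=manip.camera_params(c);K=np.array(p['camera_matrix']);T=np.array(p['world_from_camera'])
    d=T[:3,:3]@np.linalg.solve(K,[u,v,1]);o=T[:3,3]
    return o+d*(z-o[2])/d[2]
def pix(c,P):
    p=manip.camera_params(c);K=np.array(p['camera_matrix']);T=np.linalg.inv(np.array(p['world_from_camera']))
    q=K@(T[:3,:3]@np.array(P)+T[:3,3]);return q[:2]/q[2]
def tool(P,yaw=None):
    o=manip.get_obs();M=R.from_euler('xyz',o['orientation']).as_matrix()
    return M.T@(np.array(P)-o['tool_pos'])
E
python3 - <<'E'
from h import *
shot('top','t0.png');shot('side','s0.png')
o=manip.get_obs()
for k in ['time','tool_pos','orientation','contact_force','grip_width']:print(k,o[k])
print(R.from_euler('xyz',o['orientation']).as_matrix().round(3))
for c in('top','side'):print(manip.camera_params(c))
E
```

```text
time 0.1
tool_pos [ 0.15551018 -0.60476996  0.23799842]
orientation [-1.57097146  0.00162151 -1.31887673]
contact_force [ 0.12687089 -0.06021097  1.04814552]
grip_width 0.08785505326589943
[[ 0.249 -0.001  0.968]
 [-0.968  0.002  0.249]
 [-0.002 -1.    -0.   ]]
{'camera_matrix': array([[515.97379262,   0.        , 275.88132256],
       [  0.        , 515.97379262, 203.27224389],
       [  0.        ,   0.        ,   1.        ]]), 'world_from_camera': array([[ 0.02189159, -0.99820491,  0.05574692,  0.42245351],
       [-0.99973331, -0.02144687,  0.00856338, -0.00392703],
       [-0.00735242, -0.05591951, -0.99840821,  1.91084751],
       [ 0.        ,  0.        ,  0.        ,  1.        ]])}
{'camera_matrix': array([[501.79110291,   0.        , 287.33198635],
       [  0.        , 501.79110291, 209.38825246],
       [  0.        ,   0.        ,   1.        ]]), 'world_from_camera': array([[-0.93360453, -0.2073896 ,  0.29218512,  0.09927463],
       [-0.35779632,  0.58305351, -0.72940414,  1.10931793],
       [-0.01908873, -0.78551776, -0.61854463,  1.00387529],
       [ 0.        ,  0.        ,  0.        ,  1.        ]])}
```

View pics/t0.png

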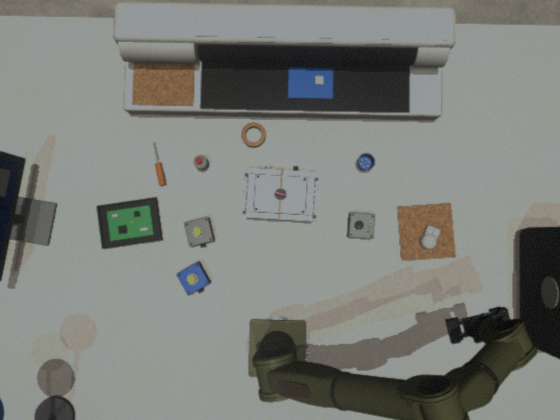

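View pics/s0.png

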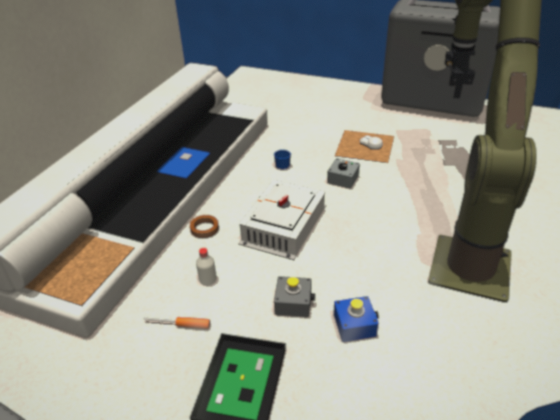

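Two full views seen. Yellow-capped candidates in top view are the grey box (198,232) and the blue box (193,279, the look-alike). Another grey box at (360,225) has a black dial, so it is the dimmer. I choose (198,232). The module is at (280,194).

```bash
python3 - <<'E'
from h import *
t=np.mean([shot('top').astype(float) for _ in range(6)],0).astype(np.uint8);s=shot('side')
np.save('t.npy',t)
a=cv2.resize(t[160:230,238:322],None,fx=6,fy=6,interpolation=cv2.INTER_CUBIC)
b=cv2.resize(t[212:252,178:218],None,fx=6,fy=6,interpolation=cv2.INTER_CUBIC)
cn=np.zeros((420,760,3),np.uint8);cn[:420,:504]=a;cn[:240,510:750]=b
cv2.imwrite('pics/c1.png',cn[:,:,::-1])
def cen(im,box,lo,hi,name):
    h=cv2.cvtColor(im,cv2.COLOR_RGB2HSV);m=cv2.inRange(h,lo,hi)
    k=np.zeros_like(m);x0,y0,x1,y1=box;k[y0:y1,x0:x1]=m[y0:y1,x0:x1]
    ys,xs=np.nonzero(k);c=(xs.mean(),ys.mean());print(name,len(xs),np.round(c,2))
    return c,np.c_[xs,ys]
c,_=cen(t,(178,212,218,252),(20,100,80),(35,255,255),'yel top')
print(world('top',*c,.085))
c,_=cen(s,(275,270,312,300),(20,100,80),(35,255,255),'yel side');print(world('side',*c,.083))
c,p=cen(t,(268,182,293,206),(0,90,40),(8,255,255),'red top');w=np.array([world('top',*q,.104) for q in p]);print(w.mean(0),np.linalg.svd(w-w.mean(0),full_matrices=False)[1:])
c,p=cen(t,(255,165,305,225),(9,70,80),(20,255,255),'orange');w=np.array([world('top',*q,.072) for q in p]);print(w.mean(0),np.linalg.svd(w-w.mean(0),full_matrices=False)[1:])
c,_=cen(s,(270,190,300,212),(0,130,60),(8,255,255),'red side');print(world('side',*c,.094))
E
```

```text
yel top 41 [197.   231.24]
[0.41932514 0.2885517  0.085     ]
yel side 99 [292.49 281.53]
[0.41740478 0.29215127 0.083     ]
red top 9 [279.89 194.22]
[ 0.55545664 -0.00179791  0.104     ] (array([0.03209901, 0.00597478, 0.        ]), array([[-0.26778097, -0.96347981, -0.        ],
       [ 0.96347981, -0.26778097, -0.        ],
       [ 0.        ,  0.        ,  1.        ]]))
orange 21 [280.48 187.9 ]
[ 0.58059717 -0.00337934  0.072     ] (array([0.26691241, 0.00476034, 0.        ]), array([[-0.99905461,  0.04347283, -0.        ],
       [ 0.04347283,  0.99905461,  0.        ],
       [ 0.        ,  0.        ,  1.        ]]))
red side 36 [282.53 201.28]
[0.5566803  0.00454223 0.094     ]
```

View pics/c1.png

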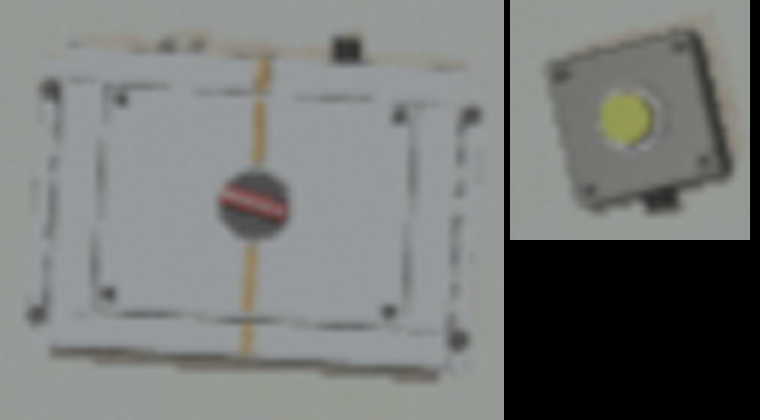

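Crop confirms the grey box with yellow cap (the interlock). The wing is at about yaw 75°, the marks at about -2.5°, so it needs about 78° clockwise. Plunger at (0.419,0.290). Moving, via a point clear of the base.

```bash
python3 -m pendant '{"xyz":[[-0.03,0,0.055],[-0.06,0,0.11],[-0.085,0,0.165],[-0.11,0,0.22],[-0.14,0,0.27],[-0.165,0,0.32],[-0.19,0,0.37],[-0.21,0,0.41],[-0.25,0,0.43],[-0.30,0,0.44]],"turn":[-0.1,-0.2,-0.3,-0.4,-0.5,-0.6,-0.7,-0.8,-0.9,-1.05],"gripper":[-1,-1,-1,-1,-1,-1,-1,-1,-1,-1]}' 20
python3 - <<'E'
from h import *
o=manip.get_obs();print(o['qpos'].round(2),o['orientation'],tool([.419,.29,.15]))
E
```

```text
time: 1.7
tool_pos: [0.5084, -0.2038, 0.2387]
orientation: [-1.57, -0.002, -0.265]
contact_force: [0.6, 1.2, 0.2]
grip_width: 0.0005
[ 0.57  0.61 -0.45  1.79  0.35  0.81 -0.32] [-1.57035042e+00 -1.55909748e-03 -2.64898713e-01] [-0.21567604  0.08851686  0.45317627]
```

```bash
python3 -m pendant '{"xyz":[[-0.02,0,0.055],[-0.04,0,0.11],[-0.06,0,0.165],[-0.085,0,0.22],[-0.11,0,0.275],[-0.14,0.02,0.33],[-0.17,0.05,0.38],[-0.2,0.07,0.43],[-0.216,0.09,0.453],[-0.216,0.1,0.453]],"turn":[0,0,0,0,0,0,0,0,0,0],"gripper":[-1,-1,-1,-1,-1,-1,-1,-1,-1,-1]}'
python3 - <<'E'
from h import *
t=shot('top');s=shot('side')
cn=np.zeros((420,760,3),np.uint8);cn[:,:380]=cv2.resize(t[195:265,165:228],(380,420));cn[:,380:]=cv2.resize(s[220:330,240:340],(380,420))
cv2.imwrite('pics/c2.png',cn[:,:,::-1])
o=manip.get_obs();print(o['qpos'].round(2),o['tool_pos'],tool([.419,.29,.085]))
E
```

```text
time: 2.95
tool_pos: [0.417, 0.2933, 0.1377]
orientation: [-1.569, -0.0, -0.259]
contact_force: [-0.2, -0.7, 0.0]
grip_width: 0.0005
[-0.52  0.71 -0.28  2.    0.41  0.48 -1.37] [0.41839932 0.28881639 0.13766581] [0.0002195  0.05266306 0.00141541]
```

View pics/c2.png

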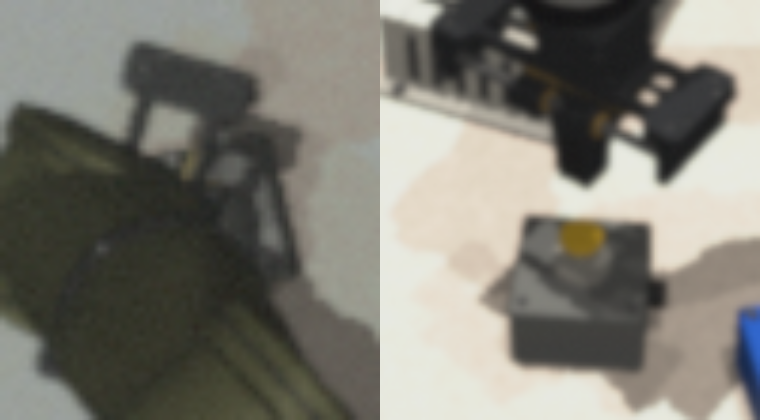

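The finger tips hang centred over the yellow cap. Pressing.

```bash
python3 -m pendant '{"xyz":[[0,0.025,0.001],[0,0.045,0.001],[0,0.055,0.001],[0,0.06,0.001],[0,0.065,0.001],[0,0.068,0.001],[0,0.07,0.001],[0,0.07,0.001]],"turn":[0,0,0,0,0,0,0,0],"gripper":[-1,-1,-1,-1,-1,-1,-1,-1]}'
```

```text
time: 4.05
tool_pos: [0.4197, 0.2876, 0.0712]
orientation: [-1.574, -0.005, -0.267]
contact_force: [-4.1, -7.1, 32.6]
grip_width: 0.0005
```

On its stop (z 0.0712, 33 N). Release and head over the module.

```bash
python3 -m pendant '{"xyz":[[0,-0.03,0],[0,-0.08,0],[0,-0.12,0]],"turn":[0,0,0],"gripper":[-1,-1,-1]}'
python3 - <<'E'
from h import *
shot('side','s2.png')
o=manip.get_obs();print(o['tool_pos'],o['orientation'],tool([.556,.001,.15]))
E
```

```text
time: 4.42
tool_pos: [0.4199, 0.2882, 0.1937]
orientation: [-1.572, -0.006, -0.268]
contact_force: [0.9, -0.0, -1.0]
grip_width: 0.0005
[0.42169923 0.28996313 0.19788228] [-1.56603248 -0.01046754 -0.2679209 ] [ 0.20549326  0.04887733 -0.24333645]
```

View pics/s2.png

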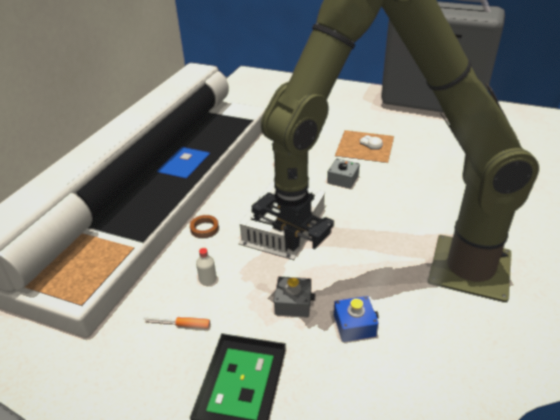

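The plunger is out again at (293,283) and everything else looks undisturbed. On to the fastener.

```bash
python3 -m pendant '{"xyz":[[0.035,0,-0.045],[0.07,0,-0.09],[0.105,0,-0.13],[0.14,0,-0.17],[0.175,0,-0.21],[0.205,0.01,-0.243],[0.205,0.03,-0.243],[0.205,0.049,-0.243],[0.205,0.049,-0.243]],"turn":[0,0,0,0,0,0,0,0,0],"gripper":[0,1,1,1,1,1,1,1,1]}'
python3 - <<'E'
from h import *
shot('side').shape
s=shot('side');cv2.imwrite('pics/s3.png',cv2.resize(s[130:280,210:350],(700,750)[::1])[:600,:,::-1])
o=manip.get_obs();print(o['qpos'].round(2),o['tool_pos'],o['orientation'],o['grip_width'],tool([.556,.001,.088]))
E
```

```text
time: 5.6
tool_pos: [0.5548, 0.0009, 0.1491]
orientation: [-1.567, -0.009, -0.268]
contact_force: [-0.4, 0.2, 0.9]
grip_width: 0.0874
[ 0.14  0.74 -0.38  1.86  0.45  0.61 -0.79] [0.55598655 0.0014793  0.15052606] [-1.56554348 -0.01140665 -0.26801919] 0.08843075913662776 [-0.00057331  0.06252032 -0.00078705]
```

View pics/s3.png

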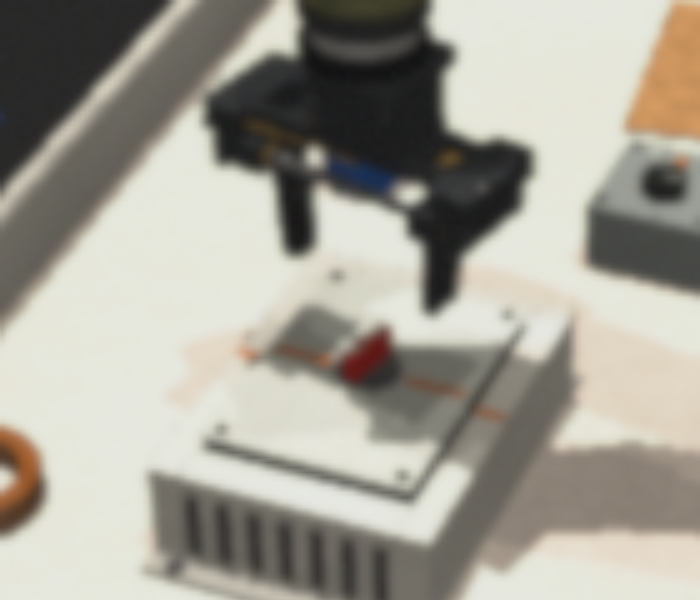

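The open jaws straddle the red wing as intended. Descend and grip.

```bash
python3 -m pendant '{"xyz":[[0,0.03,0],[0,0.055,0],[0,0.062,0],[0,0.062,0],[0,0.062,0],[0,0.062,0],[0,0.062,0],[0,0.062,0],[0,0.062,0]],"turn":[0,0,0,0,0,0,0,0,0],"gripper":[1,1,1,-1,-1,-1,-1,-1,-1]}' 25
```

```text
time: 6.82
tool_pos: [0.5567, 0.0016, 0.0885]
orientation: [-1.566, -0.011, -0.268]
contact_force: [-0.1, -0.8, -0.4]
grip_width: 0.0298
```

```bash
python3 -m pendant '{"xyz":[[0,0,0],[0,0,0],[0,0,0],[0,0,0]],"turn":[0,0,0,0],"gripper":[-1,-1,-1,-1]}'
```

```text
time: 7.32
tool_pos: [0.5585, 0.0012, 0.0887]
orientation: [-1.565, -0.014, -0.269]
contact_force: [5.5, -1.0, -3.2]
grip_width: 0.0099
```

Gripped at 10 mm. Turn clockwise 77° to reach jaw yaw -92.4°.

```bash
python3 -m pendant '{"xyz":[[0.001,0,0],[0.001,0,0],[0.001,0,0],[0.001,0,0],[0.001,0,0],[0.001,0,0],[0.001,0,0],[0.001,0,0],[0.001,0,0],[0.001,0,0]],"turn":[0.15,0.3,0.45,0.6,0.75,0.9,1.05,1.2,1.34,1.34],"gripper":[-1,-1,-1,-1,-1,-1,-1,-1,-1,-1]}'
python3 - <<'E'
from h import *
o=manip.get_obs();print(o['qpos'].round(2),np.degrees(o['orientation']),o['contact_force'],o['wrist_torque'])
M=R.from_euler('xyz',o['orientation']).as_matrix();print(M.round(3))
t=shot('top');s=shot('side')
cn=np.zeros((420,760,3),np.uint8);cn[:,:380]=cv2.resize(t[160:230,248:311],(380,420));cn[:,380:]=cv2.resize(s[160:260,235:325],(380,420))
cv2.imwrite('pics/c4.png',cn[:,:,::-1])
E
```

```text
time: 8.57
tool_pos: [0.5593, 0.0001, 0.0886]
orientation: [-1.556, 0.001, -1.608]
contact_force: [2.6, -3.3, -1.8]
grip_width: 0.0098
[-0.09  0.82  0.01  1.9  -0.01  0.4  -1.68] [-8.91350691e+01  7.27610923e-02 -9.21483433e+01] [ 2.55145322 -3.32403241 -1.75634798] [-0.70326026 -0.20226772 -0.03873516]
[[-0.037  0.015  0.999]
 [-0.999  0.001 -0.038]
 [-0.001 -1.     0.015]]
```

View pics/c4.png

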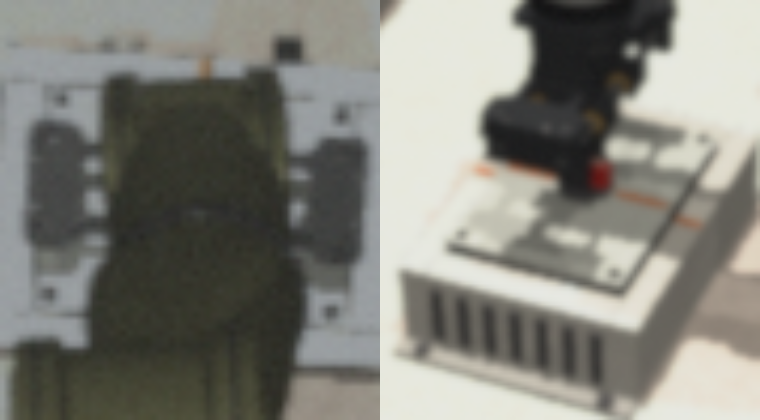

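The jaws turned and the red wing end is visible at (600,176) along the orange marks. Now press down while keeping grip.

```bash
python3 -m pendant '{"xyz":[[0,0.003,0],[0,0.006,0],[0,0.009,0],[0,0.011,0],[0,0.013,0],[0,0.014,0],[0,0.014,0]],"turn":[0,0,0,0,0,0,0],"gripper":[-1,-1,-1,-1,-1,-1,-1]}'
```

```text
time: 9.55
tool_pos: [0.5595, 0.0001, 0.078]
orientation: [-1.554, 0.002, -1.607]
contact_force: [-6.2, -3.0, 32.6]
grip_width: 0.0096
```

```bash
python3 -m pendant '{"xyz":[[0,0.002,0],[0,0.002,0],[0,0.002,0],[0,0.002,0]],"turn":[-0.005,-0.005,-0.005,-0.005],"gripper":[-1,-1,-1,-1]}' 40
python3 - <<'E'
from h import *
s=np.mean([shot('side').astype(float) for _ in range(6)],0).astype(np.uint8)
cv2.imwrite('pics/s5.png',cv2.resize(s[165:255,235:340],(700,600),interpolation=cv2.INTER_CUBIC)[:,:,::-1])
o=manip.get_obs();print(o['time'],o['tool_pos'],o['contact_force'],np.degrees(o['orientation']))
E
```

```text
time: 10.05
tool_pos: [0.5595, 0.0001, 0.0782]
orientation: [-1.553, 0.002, -1.601]
contact_force: [-3.4, -2.7, 21.3]
grip_width: 0.0097
10.35 [5.59524893e-01 4.75123672e-05 7.81769979e-02] [-3.39064548 -2.21988217 21.6181478 ] [-88.99697646   0.13183559 -91.72033759]
```

View pics/s5.png

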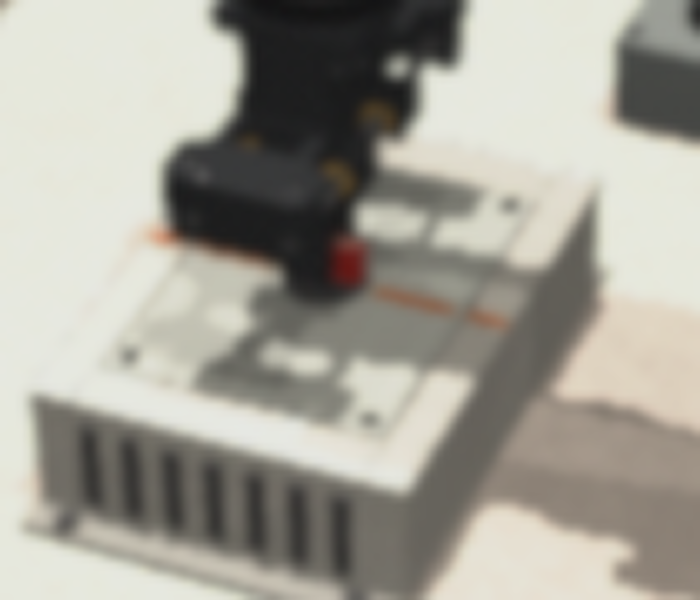

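The cover is flush: its dark edge gap is gone and the marks run continuously across frame and cover at (380-510, 290-320). Small trim of yaw, then hand in.

```bash
python3 -m pendant '{"xyz":[[0,0.003,0],[0,0.003,0],[0,0.003,0],[0,0.003,0],[0,0.003,0],[0,0.003,0],[0,0.003,0],[0,0.003,0]],"turn":[0.012,0.012,0.012,0.012,0.012,0.012,0.012,0.012],"gripper":[-1,-1,-1,-1,-1,-1,-1,-1]}'
python3 - <<'E'
from h import *
o=manip.get_obs();print(o['time'],o['tool_pos'],o['contact_force'],np.degrees(o['orientation']))
if o['tool_pos'][2]<.079 and 15<o['contact_force'][2]<38: print(manip.close_job())
E
```

```text
time: 11.35
tool_pos: [0.5595, 0.0001, 0.0781]
orientation: [-1.552, 0.003, -1.612]
contact_force: [-4.8, -2.7, 28.3]
grip_width: 0.0098
11.35 [5.59512297e-01 6.27370710e-05 7.80680922e-02] [-4.80932513 -2.69650158 28.33210765] [-88.933279     0.16310102 -92.34249626]
the job is handed in; nothing more can be done
None
```

I did the job in the order asked and handed it in at about 11.4 s, with the arm still pressing the cover down.

- **Plunger:** I pushed the grey interlock box's plunger to its stop. The tool reached 71.2 mm at 33 N. A picture after release shows the cap back out. I did not check the lamp itself.
- **Fastener:** I gripped the wing and turned it about 77° clockwise. The gripper's angle puts the wing at about -2.3°, and the marks measured about -2.4° in the first pictures. In the last picture the gripper hides most of the wing, so the final alignment rests on the gripper's angle.
- **Cover:** I pressed it down 10.5 mm while still gripping the wing. The last picture shows it flush with the frame, and the force was steady at 28 N, against about 11 N needed to hold it.
- **Loose items:** Nothing looked moved in a full side view after the plunger step. Later pictures covered only the module area, so I did not recheck the other items at the end.

No check failed. The two cameras disagreed by 4–6 mm on plunger and fastener position, so I used values between them. As the jaws closed on the wing, the tool shifted about 2 mm onto it.

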